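# Load a specimen stub and show the shuttle to the inspection camera

### The arm

A 6-joint arm with a two-finger parallel gripper is mounted at the origin on a cart in front of the work surface, level with it; the furniture and walls round the work are solid. World frame = base frame: x ahead of the robot, y to its left, z up, the work surface at z = 0. Lengths are in m, angles in rad, forces in N, time in s.
With the tool pointing down it reaches from about 0.275 to 0.775 m from the base axis. Payload 14.6 kg.
Tool frame: the origin (TCP) lies at the very end of the fingers, on their centre line; the grasp point (between the pads) lies 19 mm behind it; z points along the fingers, y is the line along which they close (so a half turn about z gives the same grasp; the last joint's range is limited). The gripper opens to 85 mm and grips with 20 to 120 N. Pads are 22 mm wide; open, the fingers measure 114 mm over their backs; the gripper's body (76 mm by 85 mm) begins 54 mm behind the grasp point. The pads swing forward as they close: fully open they stand 13 mm farther back than shut.
Start: joints at [1.097, 0.263, -0.048, 1.259, 0, 1.415], TCP at [0.165, 0.499, 0.231] pointing down, gripper open.
Joint ranges: [-2.65, 2.65], [-0.89, 1.7], [-1.18, 1.37], [-2.13, 2.11], [-1.35, 1.29], [-3.14, 3.14]. Speed limits (rad/s): [1.89, 1.89, 2.57, 2.79, 3.14, 3.14].

### API

Orientations are given as a 3x3 rotation matrix whose columns are the frame's x, y, z axes.
In Python, from workcell import arm gives the robot as it stands.
- The arm moves only by the tool play_rows, never from a script. Its argument "steps" is a list of rows, each a list of 3 entries, a list of its own where there are three numbers: the opening, from -1 (shut) to 1 (fully open), then the shift along the tool's x, y, z each as a share of 0.5 m, from -1 to 1, then the turn, a rotation vector about the tool's x, y, z each as a share of 2 rad, from -1 to 1. In form: [[fingers, [x, y, z], [rx, ry, rz]], ...]. A call has 1 to 10 rows; each row is the pose to reach, as a shift and turn from the pose commanded when the call began, along the tool's axes at that moment; what a row does not reach only later rows make up. A row lasts 1/10 s, in which the tool goes at most 50 mm and 8.59 degrees, less where a joint would pass 70% of its speed; a pose out of reach is approached as far as the arm can. A call with a number of a shift or a turn outside -1 to 1 is refused whole. A call with a gripper value outside its range is refused whole. The fingers move at their own pace and stop on an object; "force" is the grip in N (left out, the last holds). Time passes only in rows, so rows that repeat a pose let the fingers close. It gives the time, the measured TCP pose, the force, the opening and the grip force at its end, in the units of the state.
- arm.state(): the state, without advancing time (a new reading comes with each control period).
- arm.read_camera(name): name is "scene" or "top" or "wrist"; returns (picture, depth): 480x640x3 uint8, blue, green, red; 480x640 float32, m along the optical axis (not along the pixel's ray), 0 where there is no reading.
- arm.camera_params(name): a dict with "camera_matrix" (3x3 intrinsics, pixels), "T" (4x4, takes a point from camera to world coordinates). Camera axes: x right, y up, looking along -z (the intrinsics and any distortion apply to the point x, -y, -z); pixel columns grow to the right and rows downward; lengths in m; the calibration is good to about 2 mm. A picture is of the moment at which its call begins: read the wrist's pose just before it. camera_params takes no time and is no camera call; for the wrist camera it gives the pose at the moment of the call.
- arm.close_job(): hands the job in; it is judged then, once.
Trained networks look in the newest picture that a camera, given by its name, has taken for a name from the list of things; names that differ only in an ending like _2 or _b are one class to them, and where a whole thing is asked for, a point or a joint stands for the part that bears it (a point fixed in the world has none). Each returns a list of dicts, best first, with "conf" (0 to 1); they miss things now and then, are a little off and sometimes report something else, mostly with a low value. They report only what shows in the picture. A call takes as long as a camera call.
- arm.regions_of(camera, label): "pixels" (480x640 bool, what is visible of it) and "box" ([left, top, width, height] in pixels, round what is visible of it).
The state is a dict: "time": time; "joints": joint angles; "qd": joint speeds; "joint_efforts": joint torques, N m; "eef_pos": TCP position; "orientation": TCP orientation; "force": force on the tool from outside, world axes, zero at the start; "wrist_torque": the same for the moment, N m; "grip_width": opening from 0.0 (shut) to 1.0 (fully open); "finger_force": force on a finger pad.
Only numpy, scipy, OpenCV 4.12 (cv2) and the standard library are available. Lean on these libraries where they do the work, as an engineer would, in place of code of your own. Each camera call takes 0.05 s, during which the arm holds its last target. There are 200 camera calls.

### The job

The specimen's height is checked on camera before it goes into the electron microscope: take the wide stub from the stub rack, plug its pin fully home into the open socket of the shuttle while the shuttle sits in its dock, and let go. Then grip the shuttle by its long flat sides, slide it right out of the open end of the dock and hold it up level, one long side (either) square to the camera lens, with the stub's face at lens height, straight in front of the lens, 120 mm from the glass. Finish there, still holding it in the air; leave the small stubs in the rack and do not bump the camera.

Things in the scene. Friction and masses are not known exactly. Their poses are not given: they have to be found in the camera images.
- stub_wide: the stub to use: aluminium disc head 25 mm across, 10 mm thick, black tab on its face, on a pin 6 mm in diameter, 14 mm long, chamfered 1 mm; 20 g. Origin at the pin's tip, +z up its axis: head from z = 14 to 24 mm; yaw has no meaning (round). Starts in one of the three bores of the rack, the underside of its head on the rack's top; lifts straight out
- stub_face (a point): centre of the upper face of the wide stub, 24 mm above the tip of its pin
- stub_small_a: small stub, head 15 mm across and 6 mm thick on the same kind of pin; stays in the rack. Origin at the pin's tip, +z up
- stub_small_b: another small stub like the first; stays in the rack. Origin at the pin's tip, +z up
- stub_rack: black block 40 x 140 mm, 22 mm high, fixed to the desk, with three 7 mm bores in a row along its own y (at y = -45, 0 and +45 mm), one stub in each. Origin at the centre of its underside
- dock: grey loading dock fixed to the desk, 72 mm wide (x), 118 mm long (y = -55 to +63 mm), origin on the desk under point dock_seat. Two steel lips (y = -28 to +28 mm, tops 22 mm above the desk) reach over both sides of the shuttle's foot, so it cannot be lifted; a stop block closes the +y end. The shuttle slides out along the dock's own -y and is free after 60 mm
- dock_seat (a point): middle of the dock's bed, on which the shuttle stands, between the lips, 12 mm above the desk; axes those of the dock. The shuttle's foot has about 1 mm of play under and between the lips, ordinary friction, no latch
- shuttle: aluminium bar on a T foot, 150 g (+-30 %), balanced about its middle; origin at the centre of its underside. Foot 40 mm wide (x), 56 mm long (y), 5 mm thick. Bar 30 mm wide (x), 84 mm long (y), z = 5 to 25 mm, to be gripped across its width at its middle; docked, its sides stand free above z = 10 mm. Starts in the dock, axes parallel to the dock's, within 5 mm of dock_seat
- shuttle_socket (a point): centre of the mouth of the open socket in the shuttle's top (at its y = -27 mm, z = 25 mm): a 7 mm bore with a 2 mm countersink, 17 mm deep; a stub is home with its head's underside on the shuttle's top, the pin's tip 14 mm below the mouth. A brass height reference, 20 mm across and 6 mm high, is fixed at y = +27 mm. Axes are the shuttle's
- camera_stand: stand of the inspection camera, fixed to the desk: base 130 x 100 mm, post 14 mm in diameter, 300 mm high, and on it the camera head. Origin on the desk on the post's axis; the camera looks along its own -x
- lens (a point): centre of the front glass of the camera's lens (barrel 35 mm across), 110 mm in front of the post's axis and 150 to 250 mm above the desk. The lens looks level along this point's own -x, z is up: the place for the centre of the stub's face is x = -120 mm, y = 0, z = 0 in this frame

How it is judged:
On the way, in this order (a step that is already met when the one before it is completed fails the run):
1. the wide stub is fully home in the shuttle's socket and let go, with the shuttle still in its dock (z of stub_wide in the frame of shuttle_socket below -0.012 m and horizontal distance between stub_wide and shuttle_socket below 0.004 m and angle between the z axis of stub_wide and the z axis of shuttle, either way round below 0.1 rad and contact force between the fingers and stub_wide below 0.2 N and distance between shuttle and dock_seat below 0.015 m), for 0.2 s.
2. the shuttle is out of the dock and lifted, the stub still home in it (height (world z) of shuttle above 0.05 m and z of stub_wide in the frame of shuttle_socket below -0.0115 m and horizontal distance between stub_wide and shuttle_socket below 0.004 m), for 0.1 s.
At the end, for the whole second after the job is handed in: Fingers hold the shuttle still, clear of dock and camera: level to 0.12 rad, x axis along the lens axis to 0.15 rad (either way), stub home to 2.5 mm, its face within 12 mm of the lens axis sideways and in height, 105 to 135 mm from the glass. Small stubs in the rack (x of stub_face in the frame of lens between -0.135 and -0.105 m and y of stub_face in the frame of lens between -0.012 and 0.012 m and z of stub_face in the frame of lens between -0.012 and 0.012 m and angle between shuttle's own z axis and vertical below 0.12 rad and angle between the x axis of shuttle and the x axis of lens, either way round below 0.15 rad and z of stub_wide in the frame of shuttle_socket below -0.0115 m and x of stub_wide in the frame of shuttle_socket between -0.004 and 0.004 m and y of stub_wide in the frame of shuttle_socket between -0.004 and 0.004 m and angle between the z axis of stub_wide and the z axis of shuttle, either way round below 0.1 rad and contact force between the fingers and shuttle above 2 N and contact force between shuttle and dock below 0.1 N and contact force between shuttle and camera_stand below 0.1 N and linear speed of shuttle below 0.03 m/s and distance of each of stub_small_a, stub_small_b from where it was at the start of the episode below 0.01 m); the arm keeps its last pose, push and grip.
It fails at once if the inspection camera is bumped (lens moved more than 10 mm, or the robot or what it carries pushes on it with more than 3 N) (distance of lens from where it was at the start of the episode above 0.01 m or contact force between any of the arm, the fingers, shuttle and camera_stand above 3 N).
It fails at once if a small stub is pulled out of the rack (distance of any of stub_small_a, stub_small_b from where it was at the start of the episode above 0.012 m).
It also fails if it takes over 45 s, if anything falls off the work surface, if the arm or the gripper's body presses on something with over 40 N, if the wrist force passes 120 N, or if a joint passes its speed limit or range.

## Working session

There is one attempt and no reset: what is moved stays moved. The work goes in short steps, Python scripts to look and compute and a tool call to move; the robot and the scene stay as the last step left them, time stands still between calls to the robot, and variables do not carry over. Pictures are saved under pics/ and viewed, at most 10 in all, crops included, and the job is handed in when it is done.

Besides the shell and the picture viewer there is one more tool, called after ">>>" as name(argument=value, ...) on one line, values as JSON. play_rows: Moves the arm, as the interface text tells. Shift numbers are shares of 0.5 m and turn numbers shares of 2 rad, none past 1 either way. Its arguments: {"type":"object","properties":{"steps":{"type":"array"},"force":{"type":"number"}},"required":["steps"]}

```bash
mkdir -p pics
cat > h.py <<'E'
import numpy as np, cv2
from workcell import arm
def cloud(name):
    p=arm.camera_params(name); img,d=arm.read_camera(name)
    K=np.array(p["camera_matrix"]); T=np.array(p["T"])
    v,u=np.mgrid[:480,:640]
    X=np.stack([(u-K[0,2])/K[0,0]*d,-(v-K[1,2])/K[1,1]*d,-d],-1)
    W=X@T[:3,:3].T+T[:3,3]; W[d==0]=np.nan
    return img,d,W
E
python3 - <<'E'
from h import *
s=arm.state(); print(s["time"],s["eef_pos"],np.round(s["orientation"],3).tolist())
ims=[]
for c in ["scene","top"]:
    img,d,W=cloud(c); np.savez(c,img=img,W=W)
    print(c,arm.camera_params(c)["T"],arm.camera_params(c)["camera_matrix"], {k for k in arm.camera_params(c)})
    cv2.imwrite(f"pics/{c}.png",img)
    for n in ["stub_wide","stub_small_a","stub_rack","dock","shuttle","camera_stand"]:
        for r in arm.regions_of(c,n)[:2]:
            P=W[r["pixels"]]; P=P[~np.isnan(P[:,0])]
            if len(P): print(c,n,round(r["conf"],2),r["box"],np.round(np.median(P,0),3),np.round(np.percentile(P,[2,98],axis=0),3).tolist())
            np.save(f"m_{c}_{n}_{round(r['conf']*100)}",r["pixels"])
E
```

```text
0.0 [0.16442628 0.49828085 0.23080974] [[-0.95, 0.313, -0.001], [0.313, 0.95, -0.001], [0.0, -0.001, -1.0]]
scene [[ 0.70844009  0.33892574 -0.61906541  0.02800377]
 [-0.70528778  0.37242579 -0.60321487 -0.68128861]
 [ 0.02611088  0.86396086  0.50288154  0.55874648]
 [ 0.          0.          0.          1.        ]] [[477.72780222   0.         315.46063769]
 [  0.         477.72780222 240.84843467]
 [  0.           0.           1.        ]] {'camera_matrix', 'T'}
scene stub_wide 0.48 [346.1, 153.2, 87.8, 187.6] [ 0.626 -0.299  0.029] [[0.553, -0.345, 0.003], [0.693, -0.244, 0.285]]
scene stub_wide 0.47 [257.5, 331.4, 16.4, 8.3] [ 0.399 -0.212  0.032] [[0.388, -0.221, 0.024], [0.411, -0.199, 0.034]]
scene stub_small_a 0.65 [275.2, 347.6, 11.4, 11.8] [ 0.393 -0.256  0.028] [[0.387, -0.261, 0.023], [0.4, -0.247, 0.03]]
scene stub_rack 0.95 [234.9, 314.4, 64.1, 62.2] [ 0.391 -0.229  0.022] [[0.373, -0.28, 0.004], [0.423, -0.142, 0.025]]
scene dock 0.69 [261.8, 252.1, 55.6, 38.2] [ 0.563 -0.091  0.013] [[0.542, -0.124, 0.002], [0.626, -0.01, 0.025]]
scene shuttle 0.79 [273.0, 245.0, 36.4
[... 791 characters left out ...]
32]]
top stub_rack 0.67 [312.2, 319.7, 71.2, 29.2] [ 0.402 -0.214  0.022] [[0.379, -0.274, 0.017], [0.427, -0.144, 0.026]]
top dock 0.79 [241.5, 216.5, 63.4, 44.0] [ 0.582 -0.064  0.015] [[0.549, -0.121, 0.007], [0.626, -0.005, 0.028]]
top dock 0.4 [248.5, 223.4, 44.4, 23.1] [ 0.586 -0.066  0.037] [[0.568, -0.105, 0.019], [0.605, -0.025, 0.045]]
top shuttle 0.79 [249.6, 225.6, 45.1, 19.0] [ 0.586 -0.066  0.037] [[0.568, -0.105, 0.018], [0.603, -0.025, 0.045]]
top shuttle 0.29 [386.2, 171.3, 30.2, 76.3] [ 0.618 -0.296  0.213] [[0.555, -0.326, 0.185], [0.675, -0.275, 0.219]]
top camera_stand 0.72 [363.1, 160.8, 57.0, 88.6] [ 0.621 -0.287  0.19 ] [[0.558, -0.343, 0.013], [0.688, -0.247, 0.301]]
```

View pics/top.png

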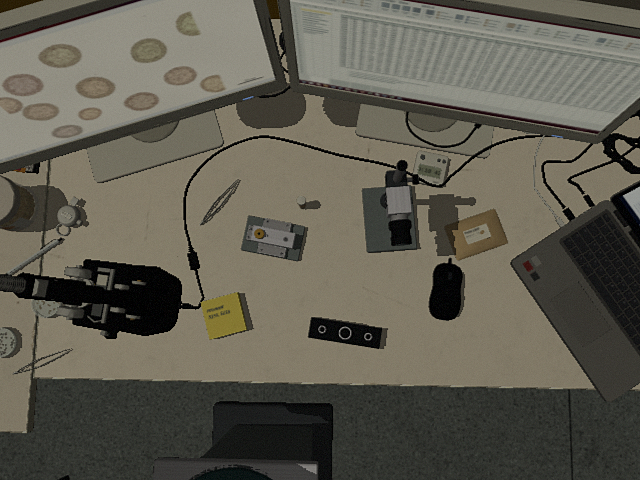

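View pics/scene.png

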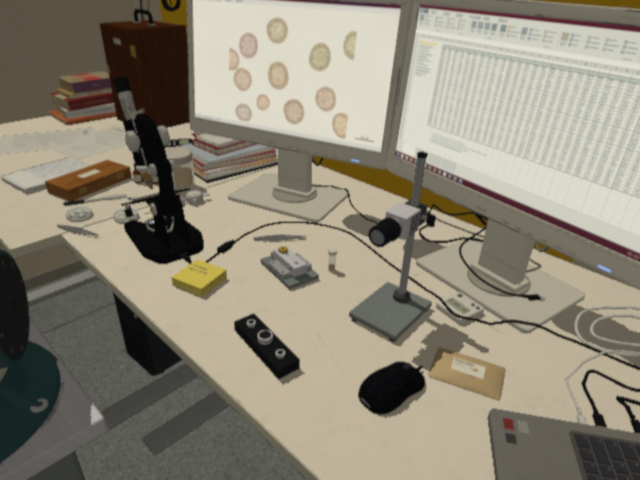

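The top view shows the wide stub in the middle bore of the rack (345,332). The shuttle is at (275,235) with its brass end at left (260,233). The lens barrel's front is near (400,242), facing the robot.

```bash
ls m_*
python3 - <<'E'
from h import *
import glob
Z={c:np.load(c+".npz") for c in("top","scene")}
def rect(c,f,z0,z1):
    P=Z[c]["W"][np.load(f)]; P=P[(P[:,2]>z0)&(P[:,2]<z1)]
    r=cv2.minAreaRect((P[:,:2]*1000).astype(np.float32)); print(f,len(P),np.round(r[0],1),np.round(r[1],1),round(r[2],1))
    return P
g=lambda s:sorted(glob.glob(s))[-1]
for c in("top","scene"):
    rect(c,g(f"m_{c}_stub_rack*"),.015,.024); rect(c,g(f"m_{c}_dock*"),.003,.03); rect(c,g(f"m_{c}_shuttle*"),.03,.05)
    P=rect(c,g(f"m_{c}_camera_stand*"),-.01,.03)
    P=rect(c,g(f"m_{c}_camera_stand*"),.12,.255); print(np.round(np.percentile(P,[1,10,50,90,99],axis=0),3))
    P=rect(c,g(f"m_{c}_camera_stand*"),.265,.31); print(np.round(np.percentile(P,[1,50,99],axis=0),3))
E
```

```text
m_scene_camera_stand_83.npy
m_scene_dock_69.npy
m_scene_shuttle_79.npy
m_scene_stub_rack_95.npy
m_scene_stub_small_a_65.npy
m_scene_stub_wide_47.npy
m_scene_stub_wide_48.npy
m_top_camera_stand_72.npy
m_top_dock_40.npy
m_top_dock_79.npy
m_top_shuttle_29.npy
m_top_shuttle_79.npy
m_top_stub_rack_67.npy
m_top_stub_small_a_59.npy
m_top_stub_wide_45.npy
m_top_stub_rack_67.npy 1012 [ 402.4 -208.8] [139.7  39.5] 81.9
m_top_dock_79.npy 1319 [587.6 -62. ] [118.7  71.8] 80.3
m_top_shuttle_79.npy 625 [587.  -64.4] [84.3 30.1] 79.8
m_top_camera_stand_72.npy 1803 [ 649.1 -299.2] [168.3 112. ] 4.8
m_top_camera_stand_72.npy 1746 [ 615.8 -300.1] [ 56.3 125.7] 88.0
[[ 0.554 -0.326  0.186]
 [ 0.566 -0.313  0.201]
 [ 0.618 -0.295  0.213]
 [ 0.663 -0.279  0.217]
 [ 0.675 -0.274  0.24 ]]
m_top_camera_stand_72.npy 133 [ 663.6 -292. ] [15.7 16. ] 63.7
[[ 0.656 -0.3    0.267]
 [ 0.662 -0.291  0.301]
 [ 0.671 -0.284  0.306]]
m_scene_stub_rack_95.npy 1204 [ 400.6 -209.2] [142.5  42.4] 82.3
m_scene_dock_69.npy 750 [584.7 -64.2] [116.9  73.3] 80.0
m_scene_shuttle_79.npy 431 [584.7 -64.4] [88.2 33. ] 79.8
m_scene_camera_stand_83.npy 2618 [ 803.4 -180.6] [578.7 156. ] 31.5
m_scene_camera_stand_83.npy 2031 [ 694.7 -276. ] [295.3  83.7] 20.5
[[ 0.551 -0.329  0.125]
 [ 0.554 -0.316  0.182]
 [ 0.616 -0.306  0.207]
 [ 0.662 -0.289  0.217]
 [ 0.675 -0.277  0.25 ]]
m_scene_camera_stand_83.npy 205 [ 660.4 -293.1] [12.9 14.2] 21.5
[[ 0.654 -0.3    0.266]
 [ 0.658 -0.295  0.287]
 [ 0.666 -0.287  0.304]]
```

Run:
```python
from h import *
Z={c:np.load(c+".npz") for c in("top","scene")}
for c,f in(("top","m_top_camera_stand_72.npy"),("scene","m_scene_camera_stand_83.npy")):
    P=Z[c]["W"][np.load(f)]; P=P[(P[:,2]>.15)&(P[:,2]<.26)]
    for a in np.arange(.54,.69,.012):
        Q=P[(P[:,0]>a)&(P[:,0]<a+.012)]
        if len(Q)>5: print(c,round(a,3),len(Q),np.round(np.percentile(Q[:,1],[3,50,97]),4),np.round(np.percentile(Q[:,2],[2,50,95,99]),4))
W=Z["top"]["W"].reshape(-1,3); W=W[~np.isnan(W[:,0])]
for y in np.arange(-.2,.6,.05):
    Q=W[(W[:,1]>y)&(W[:,1]<y+.05)&(W[:,2]>.05)&(W[:,0]>.15)&(W[:,0]<.7)]
    if len(Q): print("y",round(y,2),len(Q),np.round(Q[:,0].min(),3),np.round(Q[:,0].max(),3),"zmax",np.round(Q[:,2].max(),3))
```

```text
top 0.552 150 [-0.3161 -0.2988 -0.2846] [0.189  0.2081 0.2137 0.2152]
top 0.564 136 [-0.3141 -0.2983 -0.2845] [0.1969 0.2091 0.214  0.2151]
top 0.576 163 [-0.3147 -0.298  -0.2809] [0.1971 0.2103 0.2148 0.2169]
top 0.588 133 [-0.3142 -0.2965 -0.2808] [0.198  0.2096 0.2146 0.2167]
top 0.6 193 [-0.3145 -0.2944 -0.2768] [0.1819 0.2133 0.2178 0.2189]
top 0.612 185 [-0.3147 -0.2942 -0.2755] [0.1925 0.2156 0.2191 0.2201]
top 0.624 187 [-0.3142 -0.2929 -0.2745] [0.1862 0.2157 0.2187 0.22  ]
top 0.636 185 [-0.3128 -0.2927 -0.2735] [0.1911 0.2156 0.2183 0.2195]
top 0.648 186 [-0.3221 -0.2924 -0.2763] [0.1987 0.2139 0.2509 0.2586]
top 0.66 188 [-0.3287 -0.3032 -0.2747] [0.1884 0.2104 0.2397 0.2558]
top 0.672 48 [-0.3257 -0.2847 -0.2743] [0.1949 0.2116 0.2157 0.2165]
scene 0.54 44 [-0.3058 -0.2943 -0.2861] [0.1862 0.1968 0.2068 0.21  ]
scene 0.552 335 [-0.3181 -0.3054 -0.2886] [0.1822 0.2009 0.2137 0.2144]
scene 0.564 81 [-0.3177 -0.3113 -0.2931] [0.1908 0.2085 0.2127 0.2136]
scene 0.576 170 [-0.3174 -0.3102 -0.2876] [0.1857 0.2087 0.2152 0.2162]
scene 0.588 57 [-0.3168 -0.3101 -0.2922] [0.1919 0.2084 0.2151 0.2159]
scene 0.6 278 [-0.317  -0.3093 -0.2798] [0.1804 0.2101 0.2169 0.2176]
scene 0.612 164 [-0.3168 -0.3145 -0.2802] [0.1803 0.2156 0.2173 0.2177]
scene 0.624 150 [-0.3162 -0.3135 -0.2799] [0.181  0.2155 0.2174 0.2178]
scene 0.636 126 [-0.3149 -0.3104 -0.2789] [0.1804 0.2158 0.2172 0.2175]
scene 0.648 282 [-0.3287 -0.2954 -0.2838] [0.1533 0.2203 0.2561 0.2587]
scene 0.66 210 [-0.3297 -0.3076 -0.2807] [0.1558 0.2053 0.2498 0.259 ]
scene 0.672 31 [-0.3285 -0.307  -0.2918] [0.1847 0.2049 0.2138 0.2141]
y -0.15 19 0.649 0.665 zmax 0.053
y 0.1 23 0.451 0.481 zmax 0.177
y 0.15 1921 0.4 0.523 zmax 0.277
y 0.2 2751 0.386 0.528 zmax 0.291
y 0.25 1290 0.404 0.533 zmax 0.29
y 0.3 586 0.412 0.7 zmax 0.306
y 0.35 465 0.679 0.7 zmax 0.246
y 0.4 1081 0.599 0.689 zmax 0.189
y 0.45 70 0.595 0.69 zmax 0.104
```

>>> play_rows(steps=[[1,[-0.605,-0.807,0],[0,0,0.436]],[1,[-0.605,-0.807,0],[0,0,0.436]],[1,[-0.605,-0.807,0],[0,0,0.436]],[1,[-0.605,-0.807,0],[0,0,0.436]],[1,[-0.605,-0.807,0],[0,0,0.436]],[1,[-0.605,-0.807,0],[0,0,0.436]],[1,[-0.605,-0.807,0],[0,0,0.436]],[1,[-0.605,-0.807,0],[0,0,0.436]],[1,[-0.605,-0.807,0],[0,0,0.436]],[1,[-0.605,-0.807,0],[0,0,0.436]]])

```text
time: 1.7
eef_pos: [0.3137, 0.0576, 0.2316]
orientation: [[-0.371, 0.929, 0.001], [0.929, 0.371, 0.0], [-0.0, 0.001, -1.0]]
force: [0.4, 1.1, 0.7]
grip_width: 1.001
finger_force: 0.0
```

```bash
cat > go.py <<'E'
import sys
from h import *
from scipy.spatial.transform import Rotation as Rn
# usage: go.py x y z yaw_of_tool_y_deg -> shares for play_rows (from the measured pose)
def go(x,y,z,a):
    s=arm.state(); R=np.array(s["orientation"]); p=np.array(s["eef_pos"])
    a=np.radians(a); Y=np.array([np.cos(a),np.sin(a),0]); Zt=np.array([0,0,-1.]); T=np.stack([np.cross(Y,Zt),Y,Zt],1)
    print("t",round(s["time"],2),"pos",np.round(p,4),"yawY",round(np.degrees(np.arctan2(R[1,1],R[0,1])),2),"F",np.round(s["force"],1),"w",round(s["grip_width"],3),round(s["finger_force"],1) if np.isscalar(s["finger_force"]) else s["finger_force"])
    print("shift",np.round(R.T@(np.array([x,y,z])-p)/.5,4).tolist(),"turn",np.round(Rn.from_matrix(R.T@T).as_rotvec()/2,4).tolist())
if __name__=="__main__": go(*map(float,sys.argv[1:]))
E
python3 go.py .402 -.209 .16 -8.1
```

```text
t 1.7 pos [0.3137 0.0576 0.2316] yawY 21.78 F [0.4 1.1 0.7] w 1.001 0.0
shift [-0.5605, -0.0339, 0.1433] turn [0.0005, 0.0001, 0.2607]
```

>>> play_rows(steps=[[1,[-0.56,-0.034,0.143],[0,0,0.261]],[1,[-0.56,-0.034,0.143],[0,0,0.261]],[1,[-0.56,-0.034,0.143],[0,0,0.261]],[1,[-0.56,-0.034,0.143],[0,0,0.261]],[1,[-0.56,-0.034,0.143],[0,0,0.261]],[1,[-0.56,-0.034,0.143],[0,0,0.261]],[1,[-0.56,-0.034,0.143],[0,0,0.261]],[1,[-0.56,-0.034,0.143],[0,0,0.261]],[1,[-0.56,-0.034,0.143],[0,0,0.261]]])

```text
time: 2.6
eef_pos: [0.4014, -0.2065, 0.16]
orientation: [[0.141, 0.99, -0.0], [0.99, -0.141, 0.0], [0.0, -0.0, -1.0]]
force: [0.3, -0.2, -0.5]
grip_width: 0.998
finger_force: 0.0
```

```bash
cat > look.py <<'E'
import sys
from h import *
img,d,W=cloud("wrist"); np.savez("wrist",img=img,W=W); cv2.imwrite(f"pics/{sys.argv[1]}.png",img)
for n in sys.argv[2:]:
    for r in arm.regions_of("wrist",n)[:3]:
        P=W[r["pixels"]]; P=P[~np.isnan(P[:,0])]
        if len(P)<10: continue
        zt=np.percentile(P[:,2],90); Q=P[abs(P[:,2]-zt)<.003]
        (c,s,a)=cv2.minAreaRect((Q[:,:2]*1000).astype(np.float32))
        print(n,round(r["conf"],2),np.round(r["box"]),"ztop",round(zt,4),"rect",np.round(c,1),np.round(s,1),round(a,1),"circ",np.round(cv2.minEnclosingCircle((Q[:,:2]*1000).astype(np.float32)),1) if 0 else "")
E
python3 look.py w1 stub_wide stub_small_a stub_rack; python3 go.py .402 -.209 .06 -8.1
```

```text
stub_wide 0.94 [304. 214.  32.  38.] ztop 0.0327 rect [ 400.3 -209.2] [24.4 23.6] 82.8 circ 
stub_small_a 0.73 [310. 165.  20.  19.] ztop 0.0289 rect [ 406.7 -164.5] [13.9 14. ] 83.2 circ 
stub_small_a 0.49 [309. 277.  21.  18.] ztop 0.0287 rect [ 394.3 -253.4] [14.6 14.5] 60.0 circ 
stub_rack 0.87 [292. 135.  54. 176.] ztop 0.0227 rect [ 400.2 -209.8] [140.2  40.1] 81.9 circ 
t 2.8 pos [ 0.4016 -0.2064  0.1602] yawY -8.07 F [ 0.2 -0.5 -1. ] w 1.002 0.0
shift [-0.005, 0.0014, 0.2005] turn [0.0003, 0.0002, 0.0003]
```

View pics/w1.png

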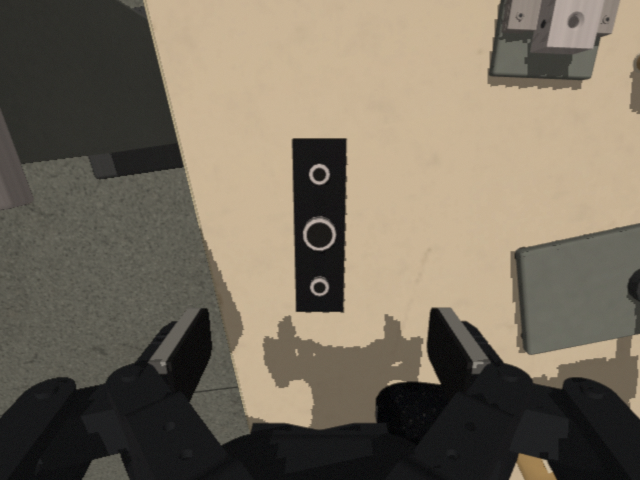

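The wide stub is in the middle bore, at (319,234) in the wrist view, with the small stubs at (319,174) and (319,286). I'll descend and grip it.

>>> play_rows(steps=[[1,[-0.006,-0.001,0.09],[0,0,0]],[1,[-0.006,-0.001,0.18],[0,0,0]],[1,[-0.006,-0.001,0.25],[0,0,0]],[1,[-0.006,-0.001,0.27],[0,0,0]],[1,[-0.006,-0.001,0.27],[0,0,0]],[-1,[-0.006,-0.001,0.27],[0,0,0]],[-1,[-0.006,-0.001,0.27],[0,0,0]],[-1,[-0.006,-0.001,0.27],[0,0,0]],[-1,[-0.006,-0.001,0.27],[0,0,0]],[-1,[-0.006,-0.001,0.27],[0,0,0]]], force=40)

```text
time: 3.8
eef_pos: [0.401, -0.2103, 0.0256]
orientation: [[0.141, 0.99, 0.001], [0.99, -0.141, -0.001], [-0.001, 0.001, -1.0]]
force: [-0.9, 1.9, 12.3]
grip_width: 0.259
finger_force: 38.6
```

>>> play_rows(steps=[[-1,[0,0,0],[0,0,0]],[-1,[0,0,0],[0,0,0]],[-1,[0,0,0],[0,0,0]],[-1,[0,0,0],[0,0,0]]])

```text
time: 4.2
eef_pos: [0.401, -0.2103, 0.0256]
orientation: [[0.141, 0.99, 0.001], [0.99, -0.141, -0.001], [-0.001, 0.001, -1.0]]
force: [-1.7, 1.5, 12.4]
grip_width: 0.265
finger_force: 38.6
```

>>> play_rows(steps=[[-1,[0,0,-0.02],[0,0,0]],[-1,[0,0,-0.05],[0,0,0]],[-1,[0,0,-0.1],[0,0,0]],[-1,[0,0,-0.16],[0,0,0]],[-1,[0,0,-0.2],[0,0,0]],[-1,[0,0,-0.2],[0,0,0]]])

```text
time: 4.8
eef_pos: [0.4018, -0.2108, 0.1276]
orientation: [[0.141, 0.99, 0.003], [0.99, -0.141, -0.003], [-0.002, 0.004, -1.0]]
force: [-0.2, -0.6, -0.6]
grip_width: 0.259
finger_force: 39.2
```

```bash
python3 look.py w2 stub_wide stub_small_a shuttle shuttle_socket; python3 go.py .5805 -.091 .11 -10; python3 -c "
import cv2;from h import *
i,d,W=cloud('scene');cv2.imwrite('pics/s2.png',cv2.resize(i[260:400,200:400],None,fx=4,fy=4)); np.savez('s2',img=i,W=W)"
```

```text
stub_small_a 0.9 [308. 164.  22.  20.] ztop 0.0288 rect [ 407.  -164.4] [14.  14.5] 40.0 circ 
shuttle 0.58 [557.   0.  82.  37.] ztop 0.0375 rect [ 578.8 -100.2] [14.1 31.8] 80.4 circ 
shuttle_socket 0.9 [556.   1.  81.  34.] ztop 0.0375 rect [ 578.8 -100.2] [14.1 31.8] 80.4 circ 
t 5.05 pos [ 0.4003 -0.2097  0.1241] yawY -8.14 F [-1.   0.  -0.7] w 0.264 39.2
shift [0.2861, 0.3233, 0.028] turn [-0.0006, -0.0003, 0.0162]
```

View pics/w2.png

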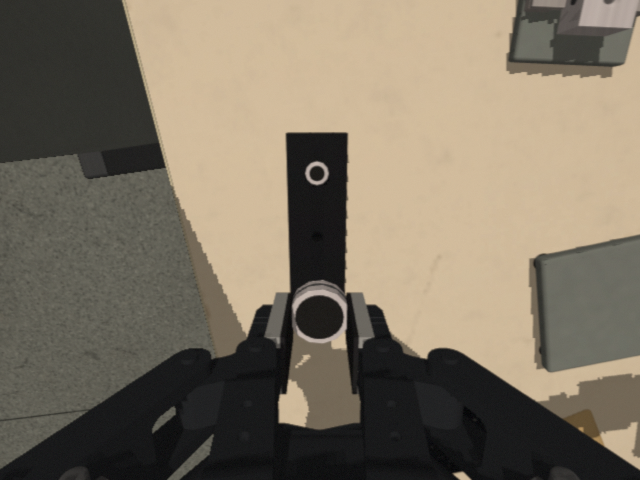

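View pics/s2.png

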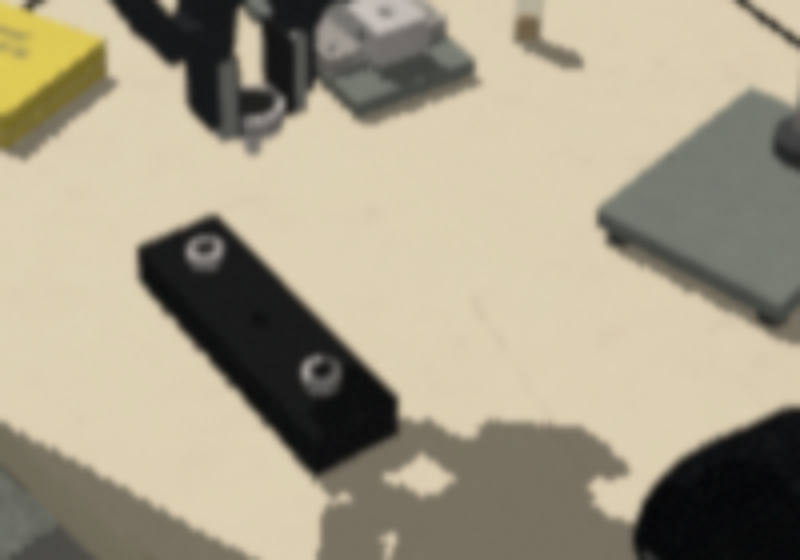

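The stub is held between the pads at (320,312), and both small stubs are still in the rack. I'll check its tilt by plane fit.

Run:
```python
from h import *
z=np.load("wrist.npz"); W=z["W"]; img=z["img"].astype(int)
P=W[295:335,303:338]; g=img[295:335,303:338].sum(-1)
Q=P[(g<150)&(P[...,2]>.1)]; print(len(Q),np.round(np.percentile(Q,[5,50,95],axis=0),4))
Q=Q[abs(Q[:,2]-np.median(Q[:,2]))<.004]
c=Q.mean(0); n=np.linalg.svd(Q-c)[2][2]; print(c,n*np.sign(n[2]))
R=P.reshape(-1,3); R=R[abs((R-c)@n)<.0015]; print(cv2.minAreaRect((R[:,:2]*1000).astype(np.float32)), arm.state()["eef_pos"])
```

```text
1258 [[ 0.3956 -0.2171  0.133 ]
 [ 0.4019 -0.2096  0.134 ]
 [ 0.4081 -0.2019  0.1349]]
[ 0.40184554 -0.20959645  0.13395132] [-0.00896527 -0.00763493  0.99993066]
((401.9513244628906, -209.4325408935547), (18.820125579833984, 14.143645286560059), 81.9594497680664) [ 0.40028253 -0.20974031  0.12409451]
```

>>> play_rows(steps=[[-1,[0.168,0.33,-0.012],[0,0,0.016]],[-1,[0.168,0.33,-0.012],[0,0,0.016]],[-1,[0.168,0.33,-0.012],[0,0,0.016]],[-1,[0.168,0.33,-0.012],[0,0,0.016]],[-1,[0.168,0.33,-0.012],[0,0,0.016]],[-1,[0.168,0.33,-0.012],[0,0,0.016]]])

```text
time: 5.7
eef_pos: [0.5758, -0.1497, 0.1297]
orientation: [[0.172, 0.985, -0.002], [0.985, -0.172, 0.001], [0.0, -0.002, -1.0]]
force: [-0.3, 0.1, -0.5]
grip_width: 0.256
finger_force: 39.3
```

```bash
python3 look.py w3 shuttle shuttle_socket dock; python3 go.py .5813 -.091 .08 -10.1; python3 -c "
from h import *
cv2.imwrite('pics/w3c.png',cv2.resize(np.load('wrist.npz')['img'][0:300,220:460],None,fx=2,fy=2))"
```

```text
shuttle 0.63 [286.  30.  51. 152.] ztop 0.0424 rect [588.6 -40.2] [24.4 19.5] 41.6 circ 
shuttle_socket 0.91 [280.  29.  59. 149.] ztop 0.0424 rect [591.3 -40.9] [19.7 24.4] 19.1 circ 
shuttle_socket 0.42 [255.   7. 115. 186.] ztop 0.0229 rect [587.7 -52.9] [83.  71.4] 80.0 circ 
dock 0.88 [257.   3. 116. 195.] ztop 0.023 rect [587.7 -52.9] [83.  71.4] 80.0 circ 
t 5.9 pos [ 0.575  -0.1506  0.1308] yawY -10.03 F [ 0.2 -0.7 -0.6] w 0.257 39.3
shift [0.1196, -0.0083, 0.1016] turn [-0.0002, -0.0, 0.0007]
```

View pics/w3c.png

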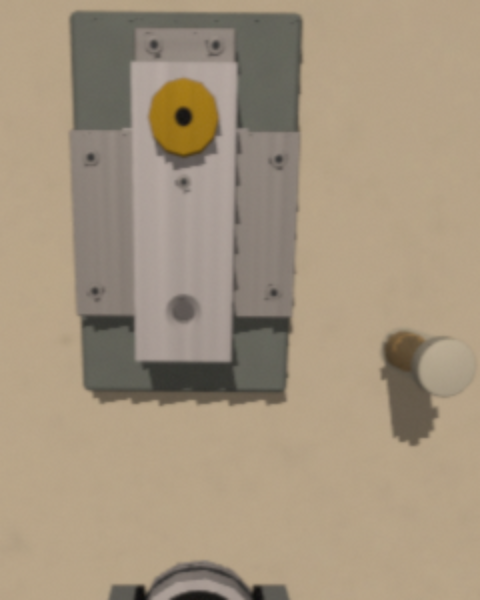

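The crop shows the open socket at (183,308), which is image pixel (311.5,154). The brass reference is at (183,117), and the bar is square in its dock.

Run:
```python
from h import *
z=np.load("wrist.npz"); W=z["W"]; img=z["img"].astype(int)
print("brass",np.round(W[58,311],4)," near socket ring",np.round(np.nanmedian(W[150:159,300:304].reshape(-1,3),0),4),np.round(np.nanmedian(W[150:159,320:324].reshape(-1,3),0),4))
v,u=np.mgrid[:480,:640]
m=(abs(W[...,2]-.0373)<.003)&(u>270)&(u<350)&(v>20)&(v<200)
P=W[m];c,s,a=cv2.minAreaRect((P[:,:2]*1000).astype(np.float32)); print("bar",c,s,a)
# socket by pixel ray: interpolate from plane fit of pixel->world
A=np.c_[u[m],v[m],np.ones(m.sum())]; C=np.linalg.lstsq(A,P,rcond=None)[0]
print("socket px",np.array([311.5,154,1])@C)
B=img.sum(-1); sub=(B[144:166,300:324]); yy,xx=np.nonzero(sub<np.median(sub)-60); print("socket blob px",xx.mean()+300,yy.mean()+144,len(xx),np.array([xx.mean()+300,yy.mean()+144,1])@C)
# held stub face
m=(abs(W[...,2]-.137)<.004)&(u>295)&(u<345)&(v>285)&(v<350)&(B<150); Q=W[m]; print("stub face",len(Q),Q.mean(0))
```

```text
brass [ 0.5903 -0.0387  0.0427]  near socket ring [ 0.5749 -0.0896  0.0367] [ 0.5871 -0.0918  0.0366]
bar (585.5511474609375, -64.91055297851562) (84.52941131591797, 30.079484939575195) 79.4637451171875
socket px [ 0.58104781 -0.09050656  0.03674428]
socket blob px 311.14204545454544 153.7159090909091 176 [ 0.58086681 -0.09031283  0.03674456]
stub face 1562 [ 0.57554497 -0.14881305  0.13594303]
```

>>> play_rows(steps=[[-1,[0.118,-0.008,0.05],[0,0,0]],[-1,[0.118,-0.008,0.1],[0,0,0]],[-1,[0.118,-0.008,0.1],[0,0,0]],[-1,[0.118,-0.008,0.1],[0,0,0]],[-1,[0.118,-0.008,0.1],[0,0,0]]])

```text
time: 6.4
eef_pos: [0.5827, -0.0926, 0.0822]
orientation: [[0.174, 0.985, 0.002], [0.985, -0.174, -0.001], [-0.0, 0.002, -1.0]]
force: [0.3, -0.1, -0.3]
grip_width: 0.263
finger_force: 39.4
```

```bash
python3 go.py .5812 -.0915 .045 -10.3
```

```text
t 6.4 pos [ 0.5827 -0.0926  0.0822] yawY -10.03 F [ 0.3 -0.1 -0.3] w 0.263 39.4
shift [0.0017, -0.0034, 0.0743] turn [0.0009, 0.0002, 0.0024]
```

>>> play_rows(steps=[[-1,[0.001,-0.001,0.02],[0,0,0]],[-1,[0.001,-0.001,0.04],[0,0,0]],[-1,[0.001,-0.001,0.055],[0,0,0]],[-1,[0.001,-0.001,0.066],[0,0,0]],[-1,[0.001,-0.001,0.072],[0,0,0]],[-1,[0.001,-0.001,0.072],[0,0,0]]])

```text
time: 7.0
eef_pos: [0.5815, -0.0908, 0.0443]
orientation: [[0.173, 0.985, -0.001], [0.985, -0.173, 0.0], [0.0, -0.001, -1.0]]
force: [0.1, 0.5, -1.3]
grip_width: 0.26
finger_force: 39.4
```

```bash
python3 go.py .5812 -.0915 .0395 -10.3
```

```text
t 7.0 pos [ 0.5815 -0.0908  0.0443] yawY -9.97 F [ 0.1  0.5 -1.3] w 0.26 39.4
shift [-0.0015, -0.0004, 0.0096] turn [-0.0004, -0.0, 0.0029]
```

Pin is about 11 mm into the bore with no contact force. I'll push it home.

>>> play_rows(steps=[[-1,[0,0,0.004],[0,0,0]],[-1,[0,0,0.007],[0,0,0]],[-1,[0,0,0.009],[0,0,0]],[-1,[0,0,0.01],[0,0,0]],[-1,[0,0,0.01],[0,0,0]]])

```text
time: 7.5
eef_pos: [0.5819, -0.0909, 0.0406]
orientation: [[0.173, 0.985, 0.001], [0.985, -0.173, -0.0], [-0.0, 0.001, -1.0]]
force: [-4.1, 0.1, 11.7]
grip_width: 0.265
finger_force: 40.6
```

>>> play_rows(steps=[[0,[0,0,0],[0,0,0]],[0,[0,0,0],[0,0,0]],[0,[0,0,0],[0,0,0]],[0,[0,0,0],[0,0,0]],[0,[0,0,-0.05],[0,0,0]],[0,[0,0,-0.1],[0,0,0]],[0,[0,0,-0.16],[0,0,0]],[0,[-0.12,0,-0.18],[0,0,0]],[0,[-0.12,0,-0.18],[0,0,0]],[0,[-0.12,0,-0.18],[0,0,0]]])

```text
time: 8.5
eef_pos: [0.5712, -0.1514, 0.1299]
orientation: [[0.175, 0.984, 0.0], [0.984, -0.175, -0.0], [-0.0, 0.0, -1.0]]
force: [-0.1, 0.8, 0.5]
grip_width: 0.497
finger_force: 0.0
```

```bash
python3 look.py w4 stub_wide shuttle dock; python3 go.py .5858 -.0645 .1 -10.2; python3 -c "
from h import *
z=np.load('wrist.npz');W=z['W'];v,u=np.mgrid[:480,:640]
m=(abs(W[...,2]-.0373)<.003)&(u>260)&(u<360)&(v>0)&(v<230);P=W[m]
print('bar',cv2.minAreaRect((P[:,:2]*1000).astype(np.float32)))
cv2.imwrite('pics/w4c.png',cv2.resize(z['img'][0:300,220:460],None,fx=2,fy=2))"
```

```text
stub_wide 0.52 [261.   0. 118. 193.] ztop 0.0228 rect [587.8 -53.2] [82.5 71.3] 79.6 circ 
shuttle 0.63 [284.  20.  64. 158.] ztop 0.0426 rect [588.  -57.7] [59.8 19.8] 82.4 circ 
dock 0.75 [261.   0. 116. 193.] ztop 0.0228 rect [587.7 -53.1] [82.4 71.3] 79.8 circ 
dock 0.24 [328. 317. 166. 117.] ztop 0.0184 rect [ 627.1 -294.2] [128.9  98.9] 4.8 circ 
t 8.7 pos [ 0.5712 -0.149   0.1293] yawY -9.93 F [ 0.1 -0.2 -0. ] w 0.503 0.0
shift [0.1714, -0.0004, 0.0586] turn [-0.0005, -0.0002, 0.0023]
bar ((585.8466796875, -64.20269775390625), (84.02112579345703, 30.113906860351562), 79.78009033203125)
```

View pics/w4c.png

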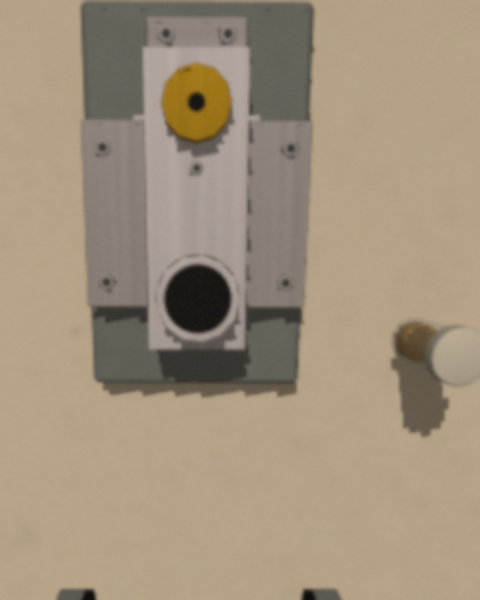

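Stub's head sits flat on the bar at (197,300). I'll go to the bar's middle and descend.

>>> play_rows(steps=[[0.25,[0.09,0,0],[0,0,0.002]],[0.25,[0.173,0,0],[0,0,0.002]],[0.25,[0.173,0,0.04],[0,0,0.002]],[0.25,[0.173,0,0.08],[0,0,0.002]],[0.25,[0.173,0,0.12],[0,0,0.002]],[0.25,[0.173,0,0.15],[0,0,0.002]],[0.25,[0.173,0,0.15],[0,0,0.002]]])

```text
time: 9.4
eef_pos: [0.5851, -0.0635, 0.0528]
orientation: [[0.176, 0.984, -0.004], [0.984, -0.176, 0.001], [0.0, -0.004, -1.0]]
force: [-0.9, 0.6, 0.2]
grip_width: 0.622
finger_force: 0.0
```

```bash
python3 go.py .5858 -.0645 .028 -10.2
```

```text
t 9.4 pos [ 0.5851 -0.0635  0.0528] yawY -10.13 F [-0.9  0.6  0.2] w 0.622 0.0
shift [-0.0017, 0.002, 0.0496] turn [-0.0018, -0.0002, 0.0006]
```

>>> play_rows(steps=[[0.25,[-0.001,0.001,0.02],[0,0,0]],[0.25,[-0.001,0.001,0.04],[0,0,0]],[0.25,[-0.001,0.001,0.048],[0,0,0]],[0.25,[-0.001,0.001,0.048],[0,0,0]],[-1,[-0.001,0.001,0.048],[0,0,0]],[-1,[-0.001,0.001,0.048],[0,0,0]],[-1,[-0.001,0.001,0.048],[0,0,0]],[-1,[-0.001,0.001,0.048],[0,0,0]],[-1,[-0.001,0.001,0.048],[0,0,0]],[-1,[-0.001,0.001,0.048],[0,0,0]]], force=70)

```text
time: 10.4
eef_pos: [0.587, -0.0654, 0.0316]
orientation: [[0.177, 0.984, 0.001], [0.984, -0.177, -0.0], [-0.0, 0.001, -1.0]]
force: [-2.0, 0.3, 5.6]
grip_width: 0.317
finger_force: 68.7
```

>>> play_rows(steps=[[-1,[-0.01,0,-0.001],[0,0,0]],[-1,[-0.03,0,-0.001],[0,0,0]],[-1,[-0.05,0,-0.001],[0,0,0]],[-1,[-0.07,0,-0.001],[0,0,0]],[-1,[-0.09,0,-0.001],[0,0,0]],[-1,[-0.11,0,-0.001],[0,0,0]],[-1,[-0.13,0,-0.001],[0,0,0]],[-1,[-0.15,0,-0.001],[0,0,0]],[-1,[-0.16,0,-0.001],[0,0,0]],[-1,[-0.16,0,-0.001],[0,0,0]]])

```text
time: 11.4
eef_pos: [0.5725, -0.1453, 0.0313]
orientation: [[0.178, 0.984, -0.0], [0.984, -0.178, -0.001], [-0.001, 0.0, -1.0]]
force: [-1.0, -2.5, 3.1]
grip_width: 0.318
finger_force: 69.7
```

```bash
python3 look.py w5 shuttle dock; python3 go.py .46 -.15 .12 -5; python3 -c "
from h import *
z=np.load('wrist.npz');W=z['W'];a,b,c=cloud('top');cv2.imwrite('pics/w5c.png',np.vstack([cv2.resize(z['img'],(400,300)),cv2.resize(a[180:300,220:380],(400,300))]))"
```

```text
shuttle 0.76 [274. 203.  88. 199.] ztop 0.0427 rect [ 566.8 -139.6] [67.8 19.3] 65.2 circ 
dock 0.88 [219.   0. 196. 243.] ztop 0.0223 rect [584.5 -70.9] [65.2 71.6] 79.4 circ 
dock 0.69 [432. 425.  61.  55.] ztop 0.0183 rect [ 625.7 -256.8] [ 8.5 30.8] 36.3 circ 
t 11.55 pos [ 0.5727 -0.1442  0.0314] yawY -10.21 F [-0.8 -2.3  2.9] w 0.319 69.6
shift [-0.0514, -0.2198, -0.1772] turn [0.0001, 0.0003, -0.0454]
```

View pics/w5c.png

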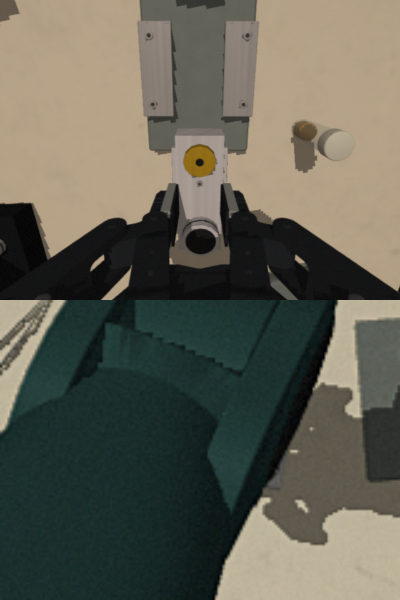

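The shuttle is out past the lips, with the stub still in it at (200,240). Lift, then move back toward the robot.

>>> play_rows(steps=[[-1,[0,0,-0.03],[0,0,0]],[-1,[0,0,-0.08],[0,0,0]],[-1,[0,0,-0.13],[0,0,0]],[-1,[-0.01,-0.05,-0.177],[0,0,-0.01]],[-1,[-0.03,-0.12,-0.177],[0,0,-0.03]],[-1,[-0.05,-0.18,-0.177],[0,0,-0.045]],[-1,[-0.051,-0.22,-0.177],[0,0,-0.045]],[-1,[-0.051,-0.22,-0.177],[0,0,-0.045]],[-1,[-0.051,-0.22,-0.177],[0,0,-0.045]]])

```text
time: 12.5
eef_pos: [0.4599, -0.1494, 0.1199]
orientation: [[0.088, 0.996, 0.0], [0.996, -0.088, 0.0], [0.0, 0.0, -1.0]]
force: [0.1, 0.4, -1.9]
grip_width: 0.318
finger_force: 69.5
```

```bash
python3 look.py w6 shuttle stub_wide; python3 go.py .43 -.283 .18 4.8
python3 - <<'E'
from h import *
z=np.load("wrist.npz");W=z["W"];img=z["img"].astype(int);v,u=np.mgrid[:480,:640]
p=np.array(arm.state()["eef_pos"])
hsv=cv2.cvtColor(z["img"],cv2.COLOR_BGR2HSV)
near=(abs(W[...,2]-p[2])<.03)&(abs(W[...,0]-p[0])<.05)&(abs(W[...,1]-p[1])<.08)
b=near&(hsv[...,1]>150)&(hsv[...,0]>10)&(hsv[...,0]<35); print("brass",b.sum(),np.nanmean(W[b],0)-p)
m=(u>295)&(u<350)&(v>340)&(v<420)&near&(img.sum(-1)<150); P=W[m]
h=np.median(P[:,2]);P=P[abs(P[:,2]-h)<.003]; print("face",len(P),P.mean(0)-p,P.mean(0)); 
t=near&(u>280)&(u<350)&(v>250)&(v<340)&(img.min(-1)>130); P=W[t]; print("top z-p",np.nanpercentile(P[:,2],[10,50,90])-p[2])
E
```

```text
shuttle 0.87 [272. 202.  92. 198.] ztop 0.1309 rect [ 460.  -142.4] [62.4 27.2] 85.0 circ 
stub_wide 0.56 [291. 348.  59.  64.] ztop 0.1358 rect [ 456.5 -175. ] [24.5 25.1] 10.0 circ 
t 12.65 pos [ 0.4606 -0.1496  0.1197] yawY -5.01 F [ 0.7  0.6 -1.3] w 0.315 69.5
shift [-0.271, -0.0376, -0.1207] turn [0.0001, -0.0, -0.0856]
brass 1952 [0.00152093 0.02877458 0.01130518]
face 1513 [-0.00382704 -0.02560703  0.01563884] [ 0.45675908 -0.17524244  0.13529337]
top z-p [0.00464367 0.0053681  0.00609436]
```

>>> play_rows(steps=[[-1,[-0.03,-0.03,-0.03],[0,0,-0.02]],[-1,[-0.08,-0.034,-0.07],[0,0,-0.05]],[-1,[-0.13,-0.034,-0.124],[0,0,-0.085]],[-1,[-0.18,-0.034,-0.124],[0,0,-0.085]],[-1,[-0.23,-0.034,-0.124],[0,0,-0.085]],[-1,[-0.26,-0.034,-0.124],[0,0,-0.085]],[-1,[-0.275,-0.034,-0.124],[0,0,-0.085]],[-1,[-0.275,-0.034,-0.124],[0,0,-0.085]],[-1,[-0.275,-0.034,-0.124],[0,0,-0.085]],[-1,[-0.275,-0.034,-0.124],[0,0,-0.085]]])

```text
time: 13.65
eef_pos: [0.4309, -0.2843, 0.1818]
orientation: [[-0.083, 0.997, -0.0], [0.997, 0.083, 0.0], [0.0, -0.0, -1.0]]
force: [-0.7, 0.6, -2.8]
grip_width: 0.316
finger_force: 69.6
```

```bash
python3 look.py w7 stub_wide camera_stand; python3 go.py .4314 -.2851 .1815 4.8
python3 - <<'E'
from h import *
z=np.load("wrist.npz");W=z["W"];a,b,S=cloud("scene");print(np.round(arm.state()["orientation"],3))
v,u=np.mgrid[:480,:640]
# lens front from the scene view: most forward barrel points
m=(S[...,0]>.535)&(S[...,0]<.60)&(S[...,1]<-.27)&(S[...,1]>-.34)&(S[...,2]>.15)&(S[...,2]<.23);P=S[m]
print("scene barrel",m.sum(),np.round(np.percentile(P,[1,50,99],axis=0),4) if m.any() else "")
m=(W[...,0]>.535)&(W[...,0]<.60)&(W[...,1]<-.27)&(W[...,1]>-.34)&(W[...,2]>.15)&(W[...,2]<.23);P=W[m]
print("wrist barrel",m.sum(),np.round(np.percentile(P,[1,50,99],axis=0),4) if m.any() else "")
cv2.imwrite("pics/f.png",np.vstack([cv2.resize(z["img"],(400,300)),cv2.resize(a[120:300,280:520],(400,300))]))
E
```

```text
stub_wide 0.95 [293. 349.  57.  67.] ztop 0.1977 rect [ 432.8 -310.8] [24.9 24.6] 68.3 circ 
camera_stand 0.87 [461. 192. 179. 245.] ztop 0.1966 rect [ 553.  -301.5] [35.8  9. ] 84.1 circ 
t 13.8 pos [ 0.4309 -0.2846  0.1819] yawY 4.74 F [ 0.2  0.7 -1.7] w 0.316 69.6
shift [-0.001, 0.0009, 0.0008] turn [0.0001, 0.0, -0.0006]
[[-0.082  0.997  0.   ]
 [ 0.997  0.082  0.   ]
 [ 0.     0.    -1.   ]]
scene barrel 691 [[ 0.551  -0.3181  0.1815]
 [ 0.5607 -0.3071  0.2039]
 [ 0.5985 -0.2861  0.2155]]
wrist barrel 4281 [[ 0.5509 -0.3179  0.1802]
 [ 0.5528 -0.3008  0.1968]
 [ 0.5592 -0.2847  0.21  ]]
```

View pics/f.png

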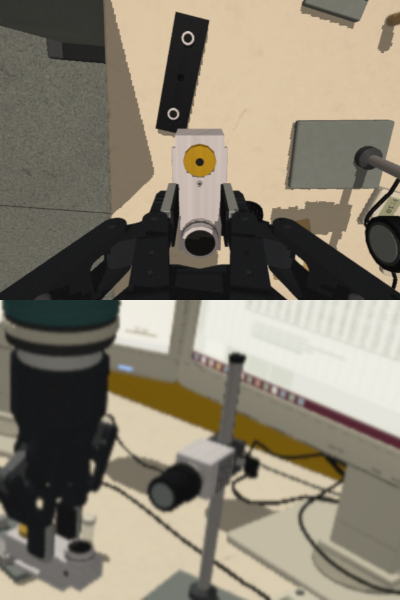

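The stub is still home, the small stubs are in the rack, and the face is about 119 mm from the glass and on the lens axis to about 1 mm. Handing in.

```bash
python3 -c "
from workcell import arm
print(arm.close_job())"
```

```text
the job is handed in; nothing more can be done
None
```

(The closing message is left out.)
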